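Front the jars and restock the row

TASK

Restock the row of jars in the rack, oldest first: slide the two old jars forward along their lane, without lifting them out, until the front one stands against the lip and the other right up against it. Then take the fresh jar of the same kind from the worktop and set it down gently, upright, in the same lane close up behind them (no more than a centimetre of gap). Leave the other stock and jars where they are.

Things in the scene. Friction and masses are not known exactly. Their poses are not given: they have to be found in the camera images.
- rack: low fixed dark steel rack with 3 parallel lanes; which stock is in which varies. Origin: centre of its underside on the worktop; x runs along the lanes from lip (robot end) to open back, y across. Lane floors 6 mm up, centre lines at y -90, 0, +90 mm, 66 mm wide inside; walls 3 mm thick, 20 mm above the floor, as is the front lip, inner face at x -125 mm; back end at x +125 mm
- jar_front_mid (a point): front one of the two old jars, in one of the rack's lanes: upright glass jar, 56 mm across, 85 mm tall with its white lid (52 mm across, 18 mm high), reddish-brown contents, paper label, 0.2 to 0.4 kg. The point is its centre, half-way up. It starts 35 to 65 mm back from the lip
- jar_rear_mid (a point): rear one of the two old jars, in the same lane just behind jar_front (4 to 12 mm gap), with free lane behind it: same kind: 56 mm across, 85 mm tall. The point is its centre, half-way up
- jar_new_mid (a point): the fresh jar, same kind (56 mm across, 85 mm tall), standing on the worktop on the right of the rack. The point is its centre, half-way up
- big_jar: bystander: a larger jar of like make, 74 mm across and 105 mm tall, on the worktop on the right of the rack; origin at the centre of its underside
- low_tin_mid (a point): bystander: a squat tin with paper label, 62 mm across and 55 mm tall, on the worktop on the right of the rack; point at its centre
- tin_a_mid (a point): bystander: a plain steel tin 54 mm across, 50 mm tall, in another lane of the rack; point at its centre
- tin_b_mid (a point): bystander: a second such tin behind tin_a; point at its centre
- carton_a_mid (a point): bystander: a cardboard carton 50 x 50 x 55 mm tall in the third lane; point at its centre
- carton_b_mid (a point): bystander: a second such carton behind carton_a; point at its centre

How it is judged:
By the outcome, as a careful person would: the job done as asked, in the order asked, and still so for the second after the job is handed in, with the robot touching nothing.
It also fails if it takes over 64 s, if anything falls off the work surface, if the arm or the gripper's body presses on something with over 40 N, if the wrist force passes 120 N, or if a joint passes its speed limit or range.

ROBOT

A 7-joint arm with a two-finger parallel gripper is mounted at the origin on the work surface. World frame = base frame: x ahead of the robot, y to its left, z up, the work surface at z = 0. Lengths are in m, angles in rad, forces in N, time in s.
With the tool pointing down it reaches from about 0.425 to 0.875 m from the base axis. Payload 8.4 kg.
Tool frame: the origin (TCP) lies on the centre line of the jaws, within the pads' length; the fingertips stand 8 mm ahead of it and the grasp point (between the pads) lies 11 mm behind it; z points along the fingers, y is the line along which they close (so a half turn about z gives the same grasp; the last joint's range is limited). The gripper opens to 85 mm and grips with 20 to 120 N. Pads are 22 mm wide; open, the fingers measure 114 mm over their backs; the gripper's body (76 mm by 85 mm) begins 54 mm behind the grasp point. The pads swing forward as they close: fully open they stand 13 mm farther back than shut.
Start: joints at [1.247, 0.333, 0.04, 1.465, -0.013, 1.343, -0.059], TCP at [0.145, -0.634, 0.239] pointing down, gripper open.
Joint ranges: [-2.58, 2.58], [-0.38, 2.09], [-1.3, 1.39], [0.25, 2.4], [-1.5, 4.64], [0.08, 2.09], [-2.65, 2.65]. Speed limits (rad/s): [2.22, 2.22, 2.79, 2.79, 3.14, 3.14, 3.14].

INTERFACE

Orientations are given as a rotation vector (axis times angle).
In Python, from station import bot gives the robot as it stands.
- The arm moves only by the tool move_arm, never from a script. Its argument "commands" is text: rows parted by semicolons, each of 7 numbers parted by spaces: the turn, a rotation vector about the tool's x, y, z in units of 6 degrees (1.0 is 6 degrees), then the shift along the tool's x, y, z in units of 50 mm (1.0 is 50 mm), then the closure in counts, from 0 (fully open) to 255 (shut). A call has 1 to 10 rows; each row is the pose to reach, as a shift and turn from the pose commanded when the call began, along the tool's axes at that moment; what a row does not reach only later rows make up. A row lasts 1/8 s, in which the tool goes at most 62.5 mm and 10.7 degrees, less where a joint would pass 70% of its speed; a pose out of reach is approached as far as the arm can. A call with a gripper value outside its range is refused whole. The fingers move at their own pace and stop on an object; "force" is the grip in N (left out, the last holds). Time passes only in rows, so rows that repeat a pose let the fingers close. It gives the time, the measured TCP pose, the force, the opening and the grip force at its end, in the units of the state.
- bot.observe(): the state, without advancing time (a new reading comes with each control period).
- bot.grab_frame(name): name is "scene" or "side" or "wrist"; returns a dict with "pixels" (384x512x3 uint8, blue, green, red), "depth" (384x512 float32, m along the optical axis (not along the pixel's ray), 0 where there is no reading), "fovy" (degrees; the focal length in pixels is half the picture's height over the tangent of half this angle, whatever the lens; pixels are square), "cx", "cy" (the principal point, pixels), "rvec" (rotation vector, rad) and "tvec" (3), from world to camera coordinates, as OpenCV has them. Camera axes: x right, y down, z forward; pixel columns grow to the right and rows downward; lengths in m; the calibration is good to about 2 mm. A picture is of the moment at which its call begins.
- bot.close_job(): hands the job in; it is judged then, once.
The state is a dict: "t": time; "joints": joint angles; "dq": joint speeds; "tau": joint torques, N m; "position": TCP position; "ee_rot": TCP orientation; "ft_force": force on the tool from outside, world axes, zero at the start; "torque": the same for the moment, N m; "finger_gap": opening from 0.0 (shut) to 1.0 (fully open); "finger_force": force on a finger pad.
Only numpy, scipy, OpenCV 4.12 (cv2) and the standard library are available. Lean on these libraries where they do the work, as an engineer would, in place of code of your own. Each camera call takes 0.05 s, during which the arm holds its last target. There are 200 camera calls.

## Working session

There is one attempt and no reset: what is moved stays moved. The work goes in short steps, Python scripts to look and compute and a tool call to move; the robot and the scene stay as the last step left them, time stands still between calls to the robot, and variables do not carry over. Pictures are saved under pics/ and viewed, at most 13 in all, crops included, and the job is handed in when it is done.

Besides the shell and the picture viewer there is one more tool, called after "Call:" as name(argument=value, ...) on one line, values as JSON. move_arm: Moves the arm, as the interface text tells. Its arguments: {"type":"object","properties":{"commands":{"type":"string"},"force":{"type":"number"}},"required":["commands"]}

```bash
mkdir -p pics; cat > h.py <<'E'
import numpy as np,cv2
from station import bot
def grab(n):
    f=bot.grab_frame(n); np.savez(f'{n}.npz',**f); return f
def pts(f):
    h,w=f['depth'].shape; F=h/2/np.tan(np.radians(f['fovy'])/2)
    v,u=np.mgrid[:h,:w]; z=f['depth']
    c=np.stack([(u-f['cx'])/F*z,(v-f['cy'])/F*z,z],-1)
    R=cv2.Rodrigues(np.array(f['rvec'],float))[0]
    return (c-np.array(f['tvec']).ravel())@R
E
python3 - <<'E'
from h import *
s=bot.observe(); print(s)
for n in('scene','side'):
    f=grab(n); cv2.imwrite(f'pics/{n}0.png',cv2.resize(f['pixels'],(768,576)))
    R=cv2.Rodrigues(np.array(f['rvec'],float))[0]; print(n,-R.T@np.array(f['tvec']).ravel(),R[2])
E
```

```text
{'t': 0.0, 'joints': array([ 1.24680284,  0.33392548,  0.03988226,  1.46629484, -0.01337542,
        1.34330522, -0.05851517]), 'dq': array([-1.31232891e-03, -8.05764876e-04,  2.70001672e-04,  4.16264329e-04,
        4.03394186e-04, -2.10156358e-03, -5.62433066e-05]), 'tau': array([-7.55281071e-04, -6.58554840e+01,  1.36492912e+00, -4.05559659e+01,
        1.67569157e-02,  1.26266439e-02,  6.64492291e-05]), 'position': array([ 0.14474522, -0.63321118,  0.23840043]), 'ee_rot': array([-3.12015091e+00, -3.52123568e-01,  5.11140125e-04]), 'ft_force': array([-0.38736296, -0.3673126 ,  0.66783056]), 'torque': array([-0.0248744 ,  0.00761268, -0.0019118 ]), 'finger_force': 0.0, 'finger_gap': 1.002170390637108}
scene [1.09165738 0.11065653 0.99751557] [-0.48800208 -0.16480659 -0.8571422 ]
side [ 0.23286467 -0.52876042  0.45593399] [ 0.43710051  0.68686789 -0.58065106]
```

View pics/scene0.png

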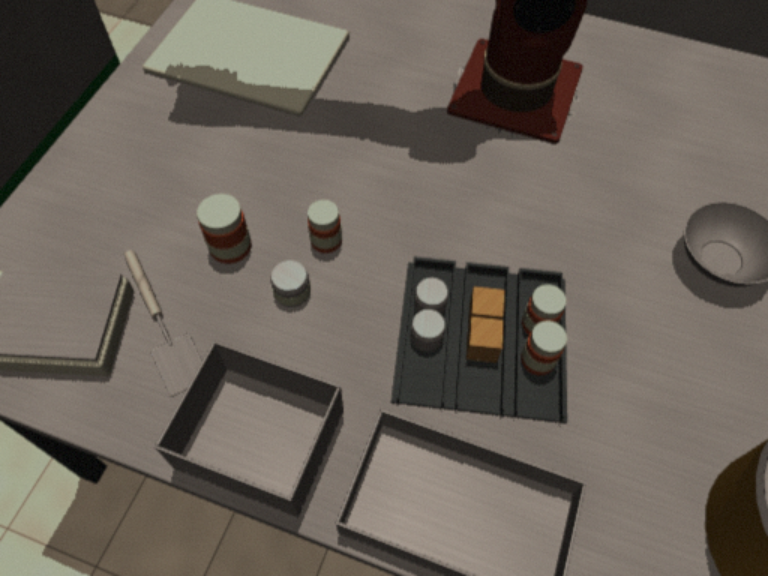

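View pics/side0.png

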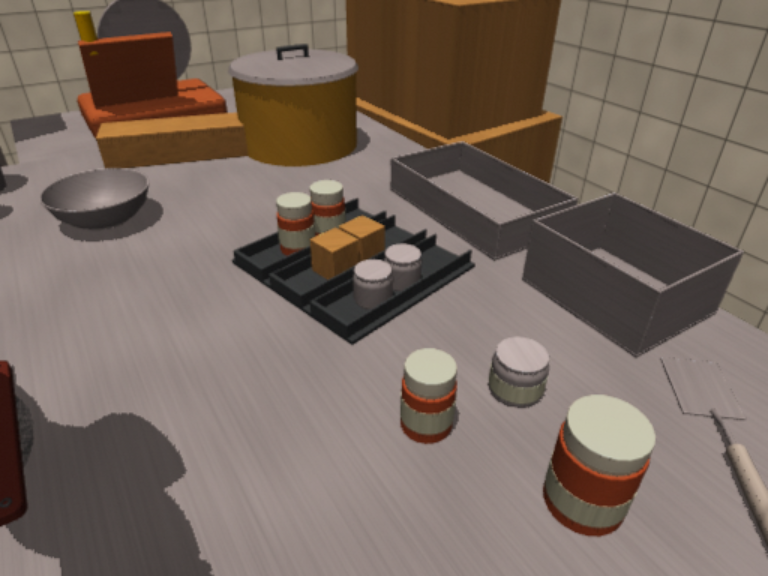

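The scene view shows the old jars in the +y lane (lids at about 547,298 and 547,338 in the 768-wide view). The fresh jar is at (323,212), the low tin at (290,275) and the big jar at (222,215). Next I measure the lid tops and the rack.

```bash
python3 - <<'E'
from h import *
f=np.load('scene.npz'); P=pts(f); 
def circ(name,u,v,h,r=28):
    u=int(u/1.5);v=int(v/1.5)
    W=P[v-r:v+r,u-r:u+r].reshape(-1,3); c0=P[v,u]
    m=(abs(W[:,2]-h)<.006)&(np.hypot(*(W[:,:2]-c0[:2]).T)<.045); q=W[m][:,:2].astype(np.float32)
    c,rad=cv2.minEnclosingCircle(q); print(name,c0.round(4),m.sum(),'mean',q.mean(0).round(4),'circ',np.round(c,4),round(rad,4),'z',np.median(W[m][:,2]).round(4))
circ('front',547,298,.091,);circ('rear',547,338,.091);circ('new',323,212,.085);circ('big',220,213,.105);circ('low',290,273,.055)
circ('tinA',432,291,.056);circ('tinB',429,325,.056)
# rack: points at z 0.02-0.03 (wall tops)
m=(abs(P[...,2]-.026)<.004); m[:170]=0;m[290:]=0;m[:,:255]=0;m[:,385:]=0
q=P[m][:,:2].astype(np.float32); r=cv2.minAreaRect(q);print(r, m.sum()); print(cv2.boxPoints(r))
for u,v in((414,262),(561,273),(396,402),(563,416),(489,300),(486,340)): print(u,v,P[int(v/1.5),int(u/1.5)].round(4))
img=np.zeros((384,512,3),np.uint8);img[m]=255
img2=f['pixels'].copy();img2[m]=(0,255,0)
cv2.imwrite('pics/rk.png',cv2.resize(np.hstack([f['pixels'][160:290,255:395],img2[160:290,255:395]]),None,fx=2.8,fy=2.8))
E
```

```text
front [0.5181 0.1715 0.0914] 374 mean [0.5222 0.1762] circ [0.5284 0.1776] 0.0344 z 0.0904
rear [0.5852 0.1878 0.0901] 413 mean [0.5809 0.1903] circ [0.5742 0.1866] 0.0342 z 0.0904
new [ 0.484  -0.2163  0.0824] 281 mean [ 0.4879 -0.2151] circ [ 0.4863 -0.2153] 0.0267 z 0.0841
big [ 0.5604 -0.3641  0.1033] 539 mean [ 0.5588 -0.3671] circ [ 0.558  -0.3677] 0.0366 z 0.1038
low [ 0.5989 -0.2274  0.0549] 375 mean [ 0.6036 -0.2279] circ [ 0.6033 -0.2275] 0.0304 z 0.0539
tinA [ 5.50e-01 -1.00e-04  5.65e-02] 343 mean [ 5.559e-01 -2.000e-04] circ [0.5598 0.0022] 0.035 z 0.0552
tinB [0.6084 0.0143 0.0573] 363 mean [0.6035 0.0112] circ [0.598 0.011] 0.0342 z 0.0552
((0.6005764007568359, 0.09518451988697052), (0.3105357885360718, 0.26722201704978943), 13.25512409210205) 1092
[[ 4.1880968e-01  1.8963499e-01]
 [ 4.8008040e-01 -7.0467904e-02]
 [ 7.8234315e-01  7.3404610e-04]
 [ 7.2107244e-01  2.6083696e-01]]
414 262 [ 0.4876 -0.0507  0.0264]
561 273 [0.4213 0.1889 0.0247]
396 402 [0.7272 0.0042 0.005 ]
563 416 [0.6675 0.2468 0.0258]
489 300 [0.5361 0.0901 0.0607]
486 340 [0.6045 0.1046 0.0622]
```

View pics/rk.png

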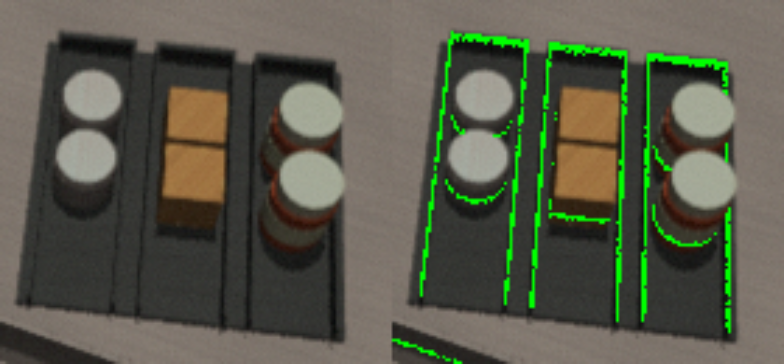

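The green mask picks out the wall tops and the lips cleanly. The lane is yawed about 13°. Next I fit the rack pose and the two lid circles.

```bash
cat > fit.py <<'E'
from h import *
from scipy.optimize import least_squares
def lid(P,g,h,rad=.026,reach=.03):
    W=P.reshape(-1,3); W=W[abs(W[:,2]-h)<.005][:,:2]; c=np.array(g)
    for _ in range(8): # fit disk: shift to centre max inliers
        best=max(((np.hypot(*(W-(c+[dx,dy])).T)<rad).sum(),-abs(dx)-abs(dy),dx,dy) for dx in np.arange(-4,5)*.001 for dy in np.arange(-4,5)*.001)
        c=c+best[2:]
        if not best[2] and not best[3]:break
    q=W[np.hypot(*(W-c).T)<rad+.002]; return c,best[0],q.mean(0)
E
python3 - <<'E'
from fit import *
P=pts(np.load('scene.npz'))
for n,g in(('front',(.522,.176)),('rear',(.581,.190))): print(n,*lid(P,g,.091))
print('new',*lid(P,(.487,-.215),.085))
m=(abs(P[...,2]-.026)<.004); m[:170]=0;m[280:]=0;m[:,:255]=0;m[:,385:]=0
q=P[m][:,:2]
# points near jars/tins/cartons rejected by robust wall model
ys=np.array([s*.09+t*.0345 for s in(-1,0,1) for t in(-1,1)])
def res(p):
    c,s=np.cos(p[2]),np.sin(p[2]); d=q-p[:2]; l=np.c_[d@[c,s],d@[-s,c]]
    w=np.abs(l[:,1:]-ys).min(1); lip=np.abs(l[:,0]+.1265)
    return np.minimum(np.minimum(w,lip),.01)
b=min((least_squares(res,[.575+dx,.097+dy,a],loss='soft_l1',f_scale=.002) for a in(.2,.23,.26) for dx in(-.01,0,.01) for dy in(-.01,0,.01)),key=lambda r:r.cost)
p=b.x; print(p,np.degrees(p[2]),b.cost,(b.fun<.003).mean())
c,s=np.cos(p[2]),np.sin(p[2]);R=np.array([[c,s],[-s,c]])
d=(q-p[:2])@R.T; lp=d[abs(d[:,0]+.1265)<.006]; print('lip x',np.median(lp[:,0]),'xmax',d[abs(d[:,1]-.055)<.004][:,0].max())
for y in ys: k=d[(abs(d[:,1]-y)<.005)&(d[:,0]>-.11)]; print(y,np.median(k[:,1]),k[:,0].max())
for g in((.522,.176),(.581,.190)): print('local',R@(lid(P,g,.091)[0]-p[:2]),R@(lid(P,g,.091)[2]-p[:2]))
E
```

```text
front [0.52  0.176] 348 [0.52060208 0.17604166]
rear [0.582 0.19 ] 385 [0.58259613 0.19080066]
new [ 0.487 -0.215] 271 [ 0.48782221 -0.21498993]
[0.57616368 0.09711466 0.23469319] 13.446929152230823 0.0028564339591450744 0.8333333333333334
lip x -0.12628968997985776 xmax 0.12479947688594788
-0.1245 -0.1242975028382001 0.12475063166983774
-0.055499999999999994 -0.05555849356323178 0.1244440094026235
-0.0345 -0.034592835600072584 0.12435276949673316
0.0345 0.0343656612666355 0.1264493033312244
0.055499999999999994 0.05539991599118985 0.12479947688594788
0.1245 0.12416831640751615 0.1261273029302486
local [-0.03627964  0.08978332] [-0.03568438  0.08968382]
local [0.0272763  0.08898175] [0.02804228 0.08962184]
```

```bash
cat > d.py <<'E'
from h import *
o=np.array([.57616,.09711]);a=.23469
L=np.array([[np.cos(a),np.sin(a)],[-np.sin(a),np.cos(a)]])
def loc(p): return L@(np.array(p)[:2]-o)
def wor(l): return o+L.T@np.array(l)
def rot(yaw=a):
    c,s=np.cos(yaw),np.sin(yaw); return np.array([[c,s,0],[s,-c,0],[0,0,-1]])
def units(xy,z,s=None,yaw=a):
    s=s or bot.observe(); R=cv2.Rodrigues(s['ee_rot'])[0]
    r=cv2.Rodrigues(R.T@rot(yaw))[0].ravel()/np.radians(6)
    return r.round(3),(R.T@(np.r_[xy,z]-s['position'])/.05).round(3)
E
python3 - <<'E'
from d import *
for t in(([.42,-.42],.2),([.62,-.05],.2),(wor([.085,.09]),.15),(wor([.085,.09]),.042)): print(t,*units(*t))
print(loc([.487,-.215]))
E
```

```text
([0.42, -0.42], 0.2) [-0.015  0.001 -0.094] [ 6.316 -2.929  0.774]
([0.62, -0.05], 0.2) [-0.015  0.001 -0.094] [11.865 -9.251  0.783]
(array([0.63790112, 0.20440881]), 0.15) [-0.015  0.001 -0.094] [ 13.349 -14.13    1.79 ]
(array([0.63790112, 0.20440881]), 0.042) [-0.015  0.001 -0.094] [ 13.349 -14.127   3.95 ]
[-0.15929434 -0.28282057]
```

Call:
move_arm(commands="0 0 -0.09 6.3 -2.9 0.8 255;0 0 -0.09 6.3 -2.9 0.8 255;0 0 -0.09 6.3 -2.9 0.8 255;0 0 -0.09 6.3 -2.9 0.8 255;0 0 -0.09 6.3 -2.9 0.8 255;0 0 -0.09 6.3 -2.9 0.8 255;0 0 -0.09 6.3 -2.9 0.8 255;0 0 -0.09 6.3 -2.9 0.8 255", force=30)

```text
t: 1.1
position: [0.4188, -0.4227, 0.199]
ee_rot: [-3.12, -0.366, 0.001]
ft_force: [-0.9, -0.3, -0.5]
finger_gap: -0.001
finger_force: 0.0
```

```bash
python3 - <<'E'
from d import *
s=bot.observe();print(s['position'],s['joints'],s['t'])
for t in(([.62,-.05],.2),(wor([.085,.09]),.18)): print(t,*units(*t))
E
```

```text
[ 0.4187999  -0.42266012  0.19903395] [ 0.84635858  0.25456254 -0.15608538  1.65069576  0.04203877  1.24027443
 -0.65572348] 1.1
([0.62, -0.05], 0.2) [-0.002  0.009 -0.011] [ 5.639 -6.32  -0.023]
(array([0.63790112, 0.20440881]), 0.18) [-0.002  0.009 -0.011] [  7.166 -11.187   0.376]
```

Call:
move_arm(commands="0 0 0 5.6 -6.3 0 255;0 0 0 5.6 -6.3 0 255;0 0 0 5.6 -6.3 0 255;0 0 0 5.6 -6.3 0 255;0 0 0 5.6 -6.3 0 255;0 0 0 5.6 -6.3 0 255;0 0 0 5.6 -6.3 0 255;0 0 0 7.2 -11.2 0.4 255;0 0 0 7.2 -11.2 0.4 255;0 0 0 7.2 -11.2 0.4 255")

```text
t: 2.35
position: [0.6347, 0.135, 0.1847]
ee_rot: [3.12, 0.361, 0.0]
ft_force: [0.6, 0.0, -0.3]
finger_gap: 0.001
finger_force: 0.0
```

Call:
move_arm(commands="0 0 0 0 0 0 255")

```text
t: 2.48
position: [0.6331, 0.1409, 0.1844]
ee_rot: [-3.116, -0.377, 0.001]
ft_force: [-0.7, -0.4, 0.6]
finger_gap: 0.003
finger_force: 0.0
```

```bash
python3 - <<'E'
from d import *
s=bot.observe();print(s['position'],loc(s['position']),s['joints'],s['t'])
for t in((wor([.085,.09]),.18),(wor([.085,.09]),.042)): print(t,*units(*t))
E
```

```text
[0.63306457 0.14086672 0.18435147] [0.06551987 0.02932452] [ 0.07421271  0.40490802 -0.47226659  1.51771323  0.18609767  1.26447109
 -1.75160572] 2.475
(array([0.63790112, 0.20440881]), 0.18) [-0.027  0.005  0.057] [ 0.397 -1.211  0.09 ]
(array([0.63790112, 0.20440881]), 0.042) [-0.027  0.005  0.057] [ 0.398 -1.203  2.85 ]
```

Call:
move_arm(commands="0 0 0.05 0.4 -1.2 0.1 255;0 0 0.05 0.4 -1.2 0.1 255;0 0 0.05 0.4 -1.2 0.1 255;0 0 0.05 0.4 -1.2 1 255;0 0 0.05 0.4 -1.2 2 255;0 0 0.05 0.4 -1.2 2.4 255;0 0 0.05 0.4 -1.2 2.7 255;0 0 0.05 0.4 -1.2 2.85 255;0 0 0.05 0.4 -1.2 2.85 255;0 0 0.05 0.4 -1.2 2.85 255")

```text
t: 3.72
position: [0.6403, 0.199, 0.0436]
ee_rot: [-3.121, -0.359, -0.003]
ft_force: [-0.8, 0.3, -0.6]
finger_gap: 0.0
finger_force: 0.0
```

```bash
python3 - <<'E'
from d import *
s=bot.observe();print(s['position'],loc(s['position']),s['t'],s['ft_force'])
for t in((wor([.067,.09]),.042),(wor([-.002,.09]),.042)): print(t,*units(*t))
f=grab('side'); cv2.imwrite('pics/s1.png',cv2.resize(f['pixels'][90:240,130:330],(800,600)))
E
```

```text
[0.64030629 0.199015   0.04356481] [0.08608496 0.08419475] 3.725 [-0.83063479  0.31266357 -0.56851689]
(array([0.62039456, 0.20022306]), 0.042) [-0.002 -0.017 -0.054] [-0.382 -0.114  0.031]
(array([0.55328609, 0.1841777 ]), 0.042) [-0.002 -0.017 -0.054] [-1.762 -0.106  0.028]
```

View pics/s1.png

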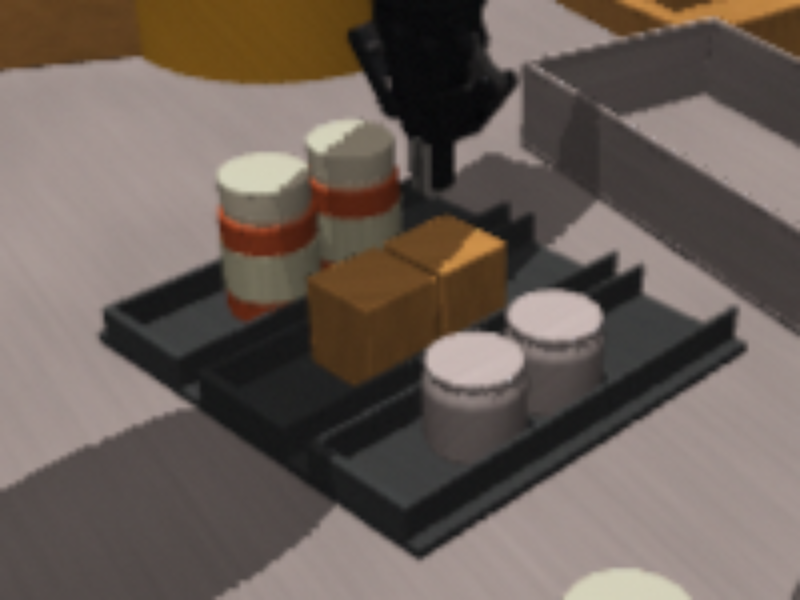

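The closed fingers are just behind the rear jar (fingertips at about 430,180, jar at 355,190) and clear of the lid. I push slowly.

Call:
move_arm(commands="0 0 -0.05 -0.1 -0.11 0.03 255;0 0 -0.05 -0.2 -0.11 0.03 255;0 0 -0.05 -0.3 -0.11 0.03 255;0 0 -0.05 -0.38 -0.11 0.03 255;0 0 -0.05 -0.46 -0.11 0.03 255;0 0 -0.05 -0.54 -0.11 0.03 255;0 0 -0.05 -0.62 -0.11 0.03 255;0 0 -0.05 -0.7 -0.11 0.03 255;0 0 -0.05 -0.78 -0.11 0.03 255;0 0 -0.05 -0.86 -0.11 0.03 255")

```text
t: 5.03
position: [0.5964, 0.1942, 0.0409]
ee_rot: [-3.12, -0.367, -0.0]
ft_force: [4.3, 1.7, -0.1]
finger_gap: 0.002
finger_force: 1.4
```

```bash
python3 - <<'E'
from d import *
s=bot.observe();print(s['position'],loc(s['position']),s['t'],s['ft_force'])
print(*units(wor([-.002,.09]),.042))
f=grab('side'); cv2.imwrite('pics/s2.png',cv2.resize(f['pixels'][90:240,130:330],(800,600)))
E
```

```text
[0.59642376 0.19418224 0.04090689] [0.04228159 0.08969898] 5.025 [ 4.33420422  1.69003596 -0.0618246 ]
[-0.001 -0.003 -0.005] [-0.886 -0.006 -0.022]
```

View pics/s2.png

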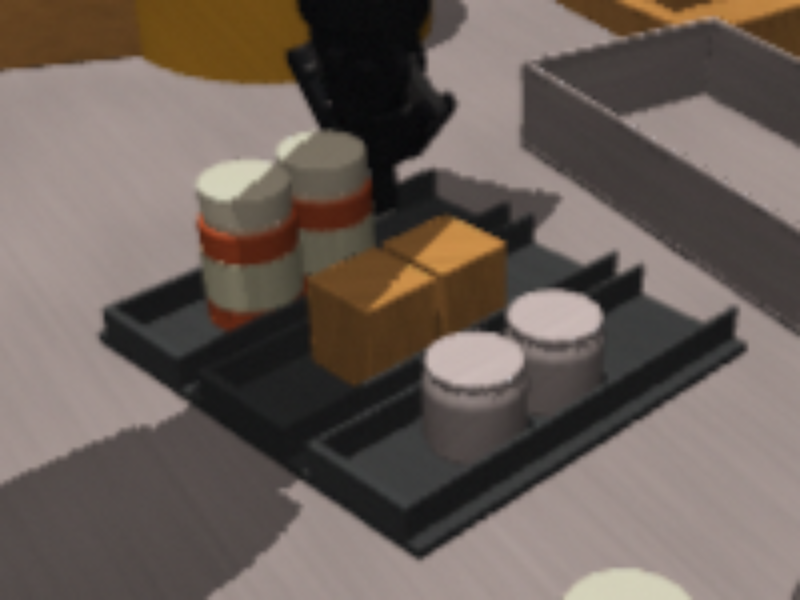

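Both jars are upright and sliding together (bases at about 245,320 and 330,280), and the push force is about 4.5 N. I keep going.

Call:
move_arm(commands="0 0 0 -0.08 0 0 255;0 0 0 -0.16 0 0 255;0 0 0 -0.24 0 0 255;0 0 0 -0.32 0 0 255;0 0 0 -0.40 0 0 255;0 0 0 -0.48 0 0 255;0 0 0 -0.55 0 0 255;0 0 0 -0.61 0 0 255;0 0 0 -0.66 0 0 255;0 0 0 -0.7 0 0 255")

```text
t: 6.32
position: [0.5624, 0.1861, 0.0409]
ee_rot: [-3.12, -0.367, -0.0]
ft_force: [4.5, 1.3, 0.4]
finger_gap: -0.001
finger_force: 2.0
```

```bash
python3 - <<'E'
from d import *; from fit import lid
s=bot.observe();print(s['position'],loc(s['position']),s['t'],s['ft_force'])
P=pts(grab('scene'))
for x in(-.085,-.03): c=lid(P,wor([x,.09]),.091); print(loc(c[0]),c[1],loc(c[2]))
E
```

```text
[0.562368   0.18611904 0.04089191] [0.00728438 0.0897762 ] 6.325 [4.48797155 1.34405415 0.40175036]
[-0.08523254  0.08902741] 66 [-0.0866397   0.07244578]
[-0.03  0.09] 1 [-0.0405532   0.06783738]
```

Call:
move_arm(commands="0 0 0 -0.04 0 0 255;0 0 0 -0.08 0 0 255;0 0 0 -0.11 0 0 255;0 0 0 -0.14 0 0 255;0 0 0 -0.16 0 0 255")

```text
t: 7.0
position: [0.5546, 0.1843, 0.0409]
ee_rot: [-3.12, -0.367, -0.0]
ft_force: [4.8, 0.3, 1.1]
finger_gap: 0.002
finger_force: 2.1
```

Call:
move_arm(commands="0 0 0 -0.02 0 0 255;0 0 0 -0.03 0 0 255;0 0 0 -0.03 0 0 255")

```text
t: 7.38
position: [0.5532, 0.1839, 0.0409]
ee_rot: [3.12, 0.367, -0.0]
ft_force: [4.1, 0.6, 0.9]
finger_gap: 0.001
finger_force: 1.9
```

Call:
move_arm(commands="0 0 0 -0.02 0 0 255;0 0 0 -0.03 0 0 255;0 0 0 -0.03 0 0 255")

```text
t: 7.75
position: [0.552, 0.1836, 0.0409]
ee_rot: [-3.12, -0.367, -0.001]
ft_force: [5.0, 1.6, -0.6]
finger_gap: 0.002
finger_force: 2.6
```

Call:
move_arm(commands="0 0 0 -0.02 0 0 255;0 0 0 -0.03 0 0 255;0 0 0 -0.03 0 0 255")

```text
t: 8.12
position: [0.5517, 0.1836, 0.0414]
ee_rot: [-3.119, -0.367, -0.005]
ft_force: [8.9, 2.4, -0.5]
finger_gap: 0.001
finger_force: 4.5
```

Call:
move_arm(commands="0 0 0 -0.02 0 0 255;0 0 0 -0.02 0 0 255")

```text
t: 8.38
position: [0.5515, 0.1836, 0.0418]
ee_rot: [-3.119, -0.366, -0.007]
ft_force: [11.2, 3.4, -0.6]
finger_gap: 0.0
finger_force: 5.7
```

```bash
python3 - <<'E'
from d import *
s=bot.observe();print(s['position'],loc(s['position']),s['t'],s['ft_force'])
f=grab('side'); cv2.imwrite('pics/s3.png',cv2.resize(f['pixels'][90:240,130:330],(800,600)))
E
```

```text
[0.55152371 0.18361544 0.0417992 ] [-0.00384481  0.08986298] 8.375 [11.15105688  3.38623428 -0.63269464]
```

View pics/s3.png

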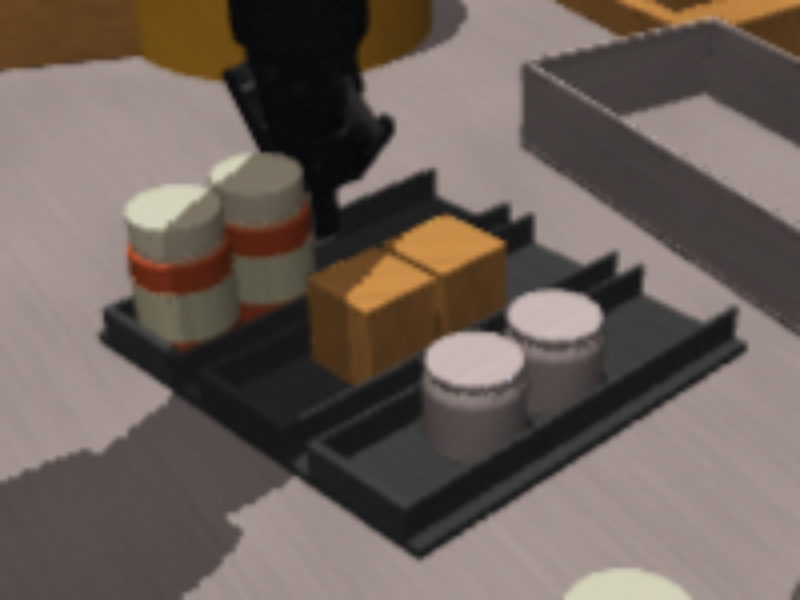

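The front jar is at the lip (base at about 185,345) and the rear jar is touching it. Force has climbed to 11 N with no more travel. I back off and rise.

Call:
move_arm(commands="0 0 0 0.1 0 0 255;0 0 0 0.3 0 0 255;0 0 0 0.8 0 0 255;0 0 0 0.8 0 -1.0 255;0 0 0 0.8 0 -2.2 100;0 0 0 0.8 0 -3.2 0;0 0 0 0.8 1 -3.2 0;0 0 0 0.8 2.2 -3.2 0;0 0 0 0.8 3.4 -3.2 0;0 0 0 0.8 4 -3.2 0")

```text
t: 9.68
position: [0.6346, -0.0069, 0.2]
ee_rot: [3.12, 0.36, -0.004]
ft_force: [1.0, 1.0, -0.4]
finger_gap: 1.004
finger_force: 0.0
```

```bash
python3 - <<'E'
from d import *; from fit import lid
s=bot.observe();print(s['position'],loc(s['position']),s['t'],s['finger_gap'])
P=pts(grab('scene'))
for x in(-.097,-.041): c=lid(P,wor([x,.09]),.091); print(loc(c[0]),c[1],loc(c[2]))
c=lid(P,(.487,-.215),.085);print(c)
for t in(([.487,-.215],.18),([.487,-.215],.044)): print(*units(*t))
E
```

```text
[ 0.63461643 -0.0069181   0.19999512] [ 0.03266308 -0.11476987] 9.675 1.0039105784119742
[-0.09482229  0.0905075 ] 326 [-0.09457731  0.09021546]
[-0.03882229  0.0905075 ] 345 [-0.03870223  0.09060503]
(array([ 0.487, -0.216]), np.int64(272), array([ 0.48748599, -0.21511341]))
[ 0.023  0.026 -0.077] [-3.805  3.316  0.414]
[ 0.023  0.026 -0.077] [-3.798  3.309  3.134]
```

```bash
python3 - <<'E'
from d import *; from fit import lid
f=grab('side');P=pts(f); W=P.reshape(-1,3)
l=(W[:,:2]-o)@L.T
for n in('side','scene'):
    P=pts(np.load(n+'.npz'));W=P.reshape(-1,3);l=(W[:,:2]-o)@L.T
    k=(abs(W[:,2]-.026)<.003)&(l[:,0]<-.115)&(l[:,0]>-.14)&(abs(l[:,1])<.12); print(n,'lip',k.sum(),np.percentile(l[k,0],[5,50,95]))
    for h,r in((.091,.026),):
        for x in(-.096,-.04): c=lid(P,wor([x,.09]),h); print(loc(c[0]),c[1],loc(c[2]))
    # jar body front-most points, z .035-.06
    for y in(.09,):
        k=(W[:,2]>.03)&(W[:,2]<.07)&(abs(l[:,1]-.09)<.035)&(l[:,0]<-.06)&(l[:,0]>-.15); print('body',k.sum(),np.percentile(l[k,0],[1,5]) if k.sum() else '')
f=np.load('side.npz')
cv2.imwrite('pics/s4.png',cv2.resize(f['pixels'][130:190,150:230],(800,600)))
E
```

```text
side lip 256 [-0.13231419 -0.12842142 -0.11793858]
[-0.09910788  0.08560215] 237 [-0.09976767  0.0837412 ]
[-0.04310788  0.08560215] 212 [-0.04451572  0.08404562]
body 561 [-0.12675266 -0.12566822]
scene lip 70 [-0.13022596 -0.12638911 -0.12144888]
[-0.09502741  0.08976746] 325 [-0.09445493  0.09009999]
[-0.03976746  0.09097259] 344 [-0.03870223  0.09060503]
body 94 [-0.10339038 -0.09812293]
```

View pics/s4.png

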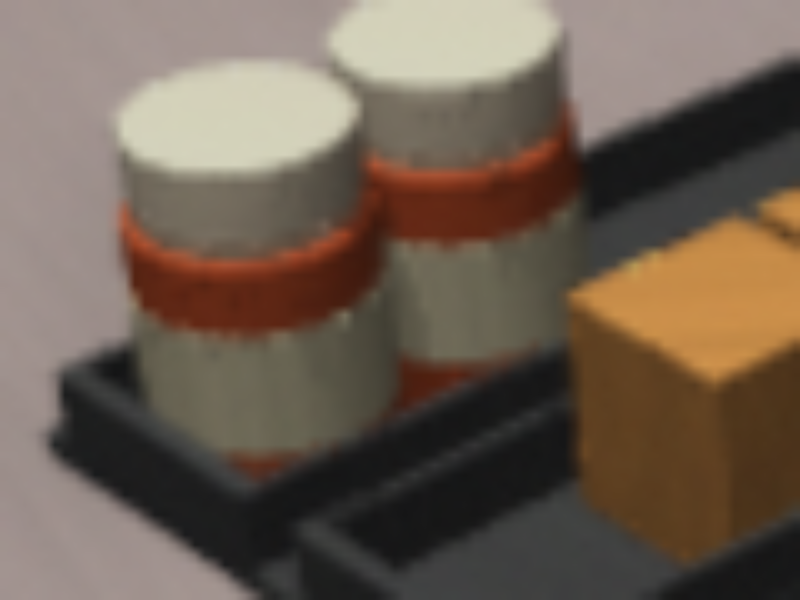

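The front jar sits flush against the lip and the rear jar touches it. The two cameras bracket the expected position. I go to the fresh jar.

Call:
move_arm(commands="0 0 -0.07 -3.8 3.3 0.4 0;0 0 -0.07 -3.8 3.3 0.4 0;0 0 -0.07 -3.8 3.3 0.4 0;0 0 -0.07 -3.8 3.3 0.4 0;0 0 -0.07 -3.8 3.3 0.4 0;0 0 -0.07 -3.8 3.3 0.4 0;0 0 -0.07 -3.8 3.3 0.4 0")

```text
t: 10.65
position: [0.4891, -0.205, 0.1808]
ee_rot: [-3.117, -0.383, -0.0]
ft_force: [-0.2, 0.7, -0.8]
finger_gap: 1.002
finger_force: 0.0
```

```bash
python3 - <<'E'
from d import *; from fit import lid
s=bot.observe();print(s['position'],s['t'],s['joints'])
for n in('side','wrist'):
    f=grab(n);P=pts(f);print(n,*lid(P,(.487,-.215),.085))
print(*units([.487,-.215],.044))
E
```

```text
[ 0.48907401 -0.20499188  0.18078764] 10.65 [ 0.60160999  0.15090117 -0.3146559   1.81872389  0.04956561  1.17992736
 -1.05499484]
side [ 0.485 -0.221] 712 [ 0.48375405 -0.22238487]
wrist [ 0.487 -0.217] 2914 [ 0.48747275 -0.21693018]
[-0.005 -0.001  0.09 ] [-0.085  0.18   2.735]
```

Call:
move_arm(commands="0 0 0.06 -0.1 0.2 0 0;0 0 0.06 -0.1 0.2 0 0;0 0 0.06 -0.1 0.2 0.5 0;0 0 0.06 -0.1 0.2 1 0;0 0 0.06 -0.1 0.2 1.5 0;0 0 0.06 -0.1 0.2 2 0;0 0 0.06 -0.1 0.2 2.4 0;0 0 0.06 -0.1 0.2 2.6 0;0 0 0.06 -0.1 0.2 2.7 0;0 0 0.06 -0.1 0.2 2.7 0")

```text
t: 12.0
position: [0.4859, -0.2178, 0.0461]
ee_rot: [3.12, 0.369, 0.0]
ft_force: [0.1, 0.3, -0.6]
finger_gap: 0.998
finger_force: 0.0
```

```bash
python3 - <<'E'
from d import *
s=bot.observe();print(s['position'],s['t'],s['ft_force'])
print(*units([.487,-.216],.045))
f=grab('side');cv2.imwrite('pics/s5.png',cv2.resize(f['pixels'][180:330,200:400],(800,600)))
E
```

```text
[ 0.48585349 -0.21784918  0.04609052] 12.0 [ 0.13970858  0.30501382 -0.60143748]
[ 0.001 -0.003  0.005] [ 0.031 -0.031  0.022]
```

View pics/s5.png

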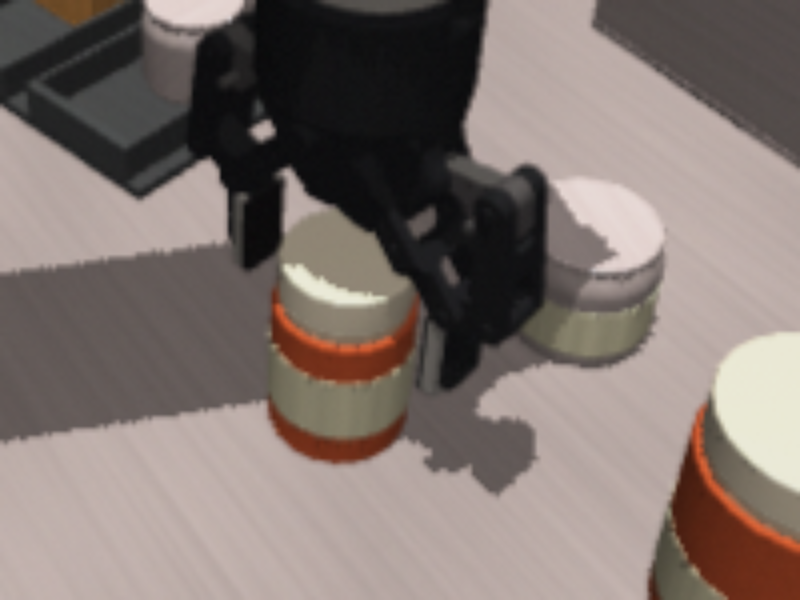

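The jar stands between the open pads (left pad at 240,225, right pad at 440,360) and everything is clear. I go a little lower and close gently.

Call:
move_arm(commands="0 0 0 0.03 -0.03 0.12 0;0 0 0 0.03 -0.03 0.12 60;0 0 0 0.03 -0.03 0.12 80;0 0 0 0.03 -0.03 0.12 100;0 0 0 0.03 -0.03 0.12 130;0 0 0 0.03 -0.03 0.12 130;0 0 0 0.03 -0.03 0.12 130;0 0 0 0.03 -0.03 0.12 130", force=35)

```text
t: 13.05
position: [0.4871, -0.2165, 0.0404]
ee_rot: [3.119, 0.368, 0.001]
ft_force: [-0.4, -2.2, 5.3]
finger_gap: 0.647
finger_force: 37.0
```

Call:
move_arm(commands="0 0 0 0 0 -0.1 130;0 0 0 0 0 -0.3 130;0 0 0 0 0 -0.7 130;0 0 0 0 0 -1.3 130;0 0 0 0 0 -2 130;0 0 0 0 0 -2.6 130;0 0 0 0 0 -2.6 130;0 0 0 0 0 -2.6 130")

```text
t: 14.05
position: [0.4861, -0.2157, 0.1689]
ee_rot: [-3.119, -0.369, 0.002]
ft_force: [0.5, 0.3, -3.0]
finger_gap: 0.641
finger_force: 37.8
```

```bash
python3 - <<'E'
from d import *; from fit import lid
s=bot.observe();print(s['position'],loc(s['position']),s['t'],s['ft_force'],s['finger_gap'])
f=grab('side');P=pts(f);cv2.imwrite('pics/s6.png',cv2.resize(f['pixels'][80:330,170:420],(600,600)))
W=P.reshape(-1,3);k=np.hypot(*(W[:,:2]-s['position'][:2]).T)<.035
print('lowest',np.percentile(W[k&(W[:,2]>.06)][:,2],[0.5,2]))
for t in((wor([.05,.09]),.18),(wor([.019,.09]),.06)): print(t,*units(*t))
E
```

```text
[ 0.48614999 -0.21567522  0.16889026] [-0.16027806 -0.28327961] 14.05 [ 0.53066127  0.34068036 -3.00008047] 0.6406766639465655
lowest [0.12946395 0.13315474]
(array([0.60386059, 0.19626986]), 0.18) [-0.013  0.016  0.005] [ 4.214 -7.462 -0.228]
(array([0.57371041, 0.18906107]), 0.06) [-0.013  0.016  0.005] [ 3.598 -7.459  2.173]
```

View pics/s6.png

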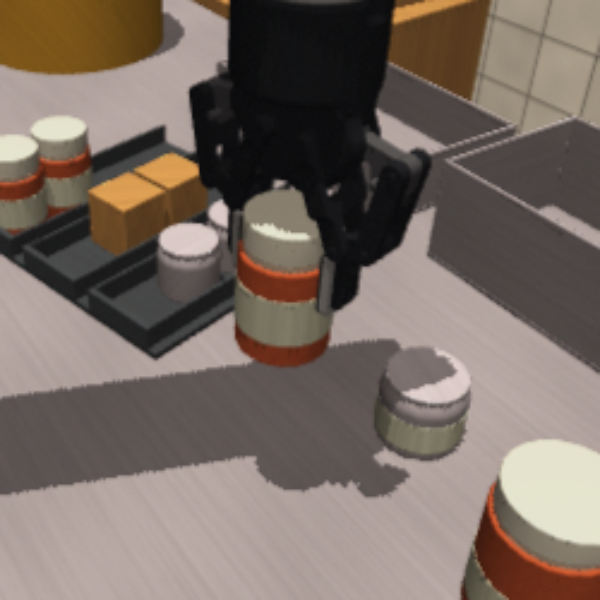

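The jar is held upright and clear of the table (base at about 285,355). I carry it to above the lane.

Call:
move_arm(commands="0 0 0 0.5 -0.9 -0.2 130;0 0 0 1 -1.8 -0.2 130;0 0 0 1.5 -2.7 -0.2 130;0 0 0 2 -3.6 -0.2 130;0 0 0 2.5 -4.5 -0.2 130;0 0 0 3 -5.4 -0.2 130;0 0 0 3.5 -6.2 -0.2 130;0 0 0 3.9 -7 -0.2 130;0 0 0 4.2 -7.4 -0.2 130;0 0 0 4.2 -7.45 -0.2 130")

```text
t: 15.35
position: [0.6032, 0.1975, 0.1779]
ee_rot: [-3.118, -0.374, 0.004]
ft_force: [-0.7, -0.3, -1.9]
finger_gap: 0.65
finger_force: 37.9
```

Call:
move_arm(commands="0 0 0 0 0 0 130;0 0 0 0 0 0 130;0 0 0 0 0 0 130")

```text
t: 15.72
position: [0.6043, 0.1941, 0.1799]
ee_rot: [3.12, 0.366, 0.0]
ft_force: [0.9, 1.0, -2.5]
finger_gap: 0.651
finger_force: 37.9
```

```bash
python3 - <<'E'
from d import *; from fit import lid
s=bot.observe();print(s['position'],loc(s['position']),s['t'],s['ft_force'],s['finger_gap'])
for n in('side','scene'):
    P=pts(grab(n)); W=P.reshape(-1,3); l=(W[:,:2]-o)@L.T
    k=(abs(l[:,1]-.09)<.04)&(l[:,0]>.0)&(l[:,0]<.1)&(W[:,2]>.125)&(W[:,2]<.165)
    q=l[k]; print(n,k.sum(),W[k][:,2].min())
    sol=None
    if k.sum()>30:
        from scipy.optimize import least_squares
        r=least_squares(lambda p:np.hypot(*(q-p).T)-.028,[.05,.09],loss='soft_l1',f_scale=.001);print('jar',r.x,r.cost)
    k=(abs(l[:,1]-.09)<.04)&(l[:,0]>-.073)&(l[:,0]<-.008)&(W[:,2]>.035)&(W[:,2]<.07); q=l[k]
    if k.sum()>30:
        r=least_squares(lambda p:np.abs(np.hypot(*(q-p).T)-.028),[-.041,.09],loss='soft_l1',f_scale=.001);print('rear',r.x,k.sum(),r.cost)
for t in((wor([.020,.09]),.1),(wor([.020,.09]),.048)): print(*units(*t))
E
```

```text
[0.60425252 0.19405563 0.17987638] [0.04986629 0.08775533] 15.725 [ 0.90465306  1.03200299 -2.51193617] 0.6507590879875641
side 269 0.1385926273241234
jar [0.04775171 0.08590885] 0.00011698123960290669
rear [-0.04186717  0.08747515] 305 0.00018299672266637316
scene 141 0.1362248320051306
jar [0.0487575  0.08990537] 2.6580268279942935e-05
rear [-0.03997636  0.09151272] 51 1.5123415234932881e-05
[ 0.003 -0.002 -0.003] [-0.599 -0.036  1.599]
[ 0.003 -0.002 -0.003] [-0.599 -0.036  2.639]
```

Call:
move_arm(commands="0 0 0 -0.3 -0.03 0 130;0 0 0 -0.56 -0.03 0.1 130;0 0 0 -0.56 -0.03 0.6 130;0 0 0 -0.56 -0.03 1.1 130;0 0 0 -0.56 -0.03 1.5 130;0 0 0 -0.56 -0.03 1.8 130;0 0 0 -0.56 -0.03 2.1 130;0 0 0 -0.56 -0.03 2.3 130;0 0 0 -0.56 -0.03 2.45 130;0 0 0 -0.56 -0.03 2.5 130")

```text
t: 17.08
position: [0.5765, 0.1902, 0.0545]
ee_rot: [-3.12, -0.369, 0.0]
ft_force: [0.5, 0.7, -2.3]
finger_gap: 0.646
finger_force: 38.0
```

Call:
move_arm(commands="0 0 0 0 0 0 130;0 0 0 0 0 0 130")

```text
t: 17.32
position: [0.5769, 0.1903, 0.0553]
ee_rot: [-3.12, -0.369, -0.001]
ft_force: [-0.0, -0.1, -2.9]
finger_gap: 0.644
finger_force: 38.0
```

```bash
python3 - <<'E'
from d import *
s=bot.observe();print(s['position'],loc(s['position']),s['t'],s['ft_force'])
print(*units(wor([.022,.09]),.0465))
f=grab('side');cv2.imwrite('pics/s7.png',cv2.resize(f['pixels'][90:240,130:330],(800,600)))
E
```

```text
[0.57687617 0.19029551 0.05531852] [0.02236603 0.09046443] 17.325 [-0.02023483 -0.09888889 -2.8952153 ]
[-0.001 -0.007  0.005] [-0.007  0.009  0.176]
```

View pics/s7.png

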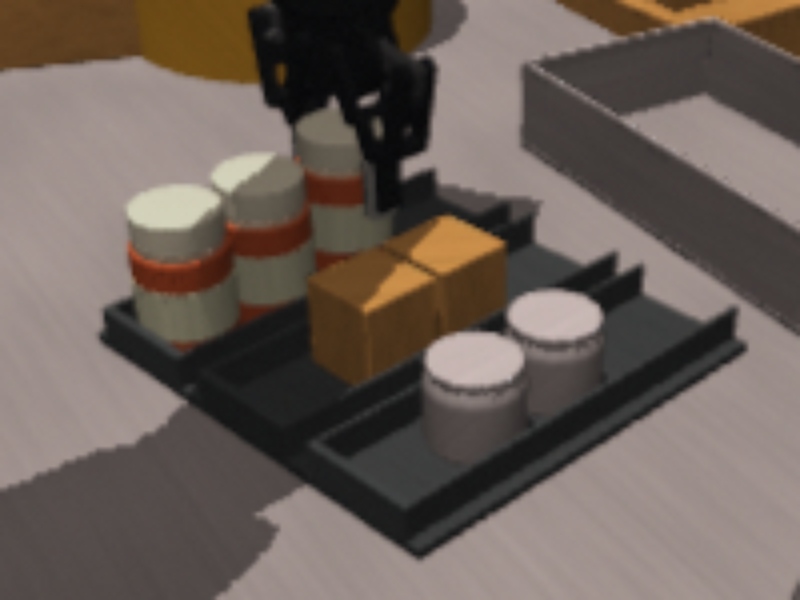

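The jar is in the lane just behind the rear jar (lid at about 335,130) and not yet down. I lower it slowly.

Call:
move_arm(commands="0 0 0 0 0 0.05 130;0 0 0 0 0 0.1 130;0 0 0 0 0 0.13 130;0 0 0 0 0 0.15 130;0 0 0 0 0 0.16 130;0 0 0 0 0 0.16 130")

```text
t: 18.12
position: [0.5766, 0.1902, 0.0468]
ee_rot: [-3.12, -0.369, 0.0]
ft_force: [-0.5, -0.4, -2.6]
finger_gap: 0.646
finger_force: 38.0
```

Call:
move_arm(commands="0 0 0 0 0 0.01 130;0 0 0 0 0 0.02 130;0 0 0 0 0 0.02 130")

```text
t: 18.5
position: [0.5767, 0.1902, 0.0465]
ee_rot: [3.12, 0.369, 0.001]
ft_force: [-3.5, -1.1, 6.1]
finger_gap: 0.643
finger_force: 38.7
```

Touchdown confirmed. I open partly, check, then withdraw upward.

Call:
move_arm(commands="0 0 0 0 0 0 85;0 0 0 0 0 0 75;0 0 0 0 0 0 60;0 0 0 0 0 0 45;0 0 0 0 0 0 40;0 0 0 0 0 0 40;0 0 0 0 0 0 40")

```text
t: 19.38
position: [0.5766, 0.1902, 0.0458]
ee_rot: [-3.12, -0.369, 0.0]
ft_force: [-0.4, -0.8, -0.2]
finger_gap: 0.844
finger_force: 0.0
```

Call:
move_arm(commands="0 0 0 0 0 -0.2 40;0 0 0 0 0 -0.5 40;0 0 0 0 0 -1 40;0 0 0 0 0 -1.8 40;0 0 0 0 0 -2.6 40;0 0 0 0 0 -3.4 40;0 0 0 0 1 -3.6 40;0 0 0 0 2.2 -3.6 40;0 0 0 0 3.4 -3.6 40;0 0 0 0 4.6 -3.6 40")

```text
t: 20.62
position: [0.6305, -0.0352, 0.2275]
ee_rot: [3.12, 0.369, 0.003]
ft_force: [0.1, 0.8, 1.0]
finger_gap: 0.845
finger_force: 0.0
```

Call:
move_arm(commands="0 0 0 0 0.5 0 40;0 0 0 0 0.5 0 40;0 0 0 0 0.5 0 40")

```text
t: 21.0
position: [0.636, -0.0561, 0.2267]
ee_rot: [-3.119, -0.371, -0.001]
ft_force: [-0.4, 0.2, 0.3]
finger_gap: 0.843
finger_force: 0.0
```

```bash
python3 - <<'E'
from d import *; from fit import lid
s=bot.observe();print(s['position'],s['t'],s['ft_force'],s['finger_gap'])
for n in('scene','side'):
    f=grab(n);P=pts(f)
    for x in(-.096,-.04,.02): c=lid(P,wor([x,.09]),.091); print(n,loc(c[0]),c[1],loc(c[2]))
cv2.imwrite('pics/s8.png',cv2.resize(f['pixels'][90:240,130:330],(800,600)))
E
```

```text
[ 0.63597011 -0.05606898  0.22665271] 21.0 [-0.35066205  0.17490472  0.33026669] 0.8429524772653749
scene [-0.09502741  0.08976746] 318 [-0.09462853  0.08998607]
scene [-0.03976746  0.09097259] 350 [-0.0389325   0.09053182]
scene [0.0226428  0.09245268] 375 [0.02282302 0.09179803]
side [-0.09813529  0.08536961] 238 [-0.09997602  0.08382121]
side [-0.04287534  0.08657474] 208 [-0.04425277  0.08420596]
side [0.01832979 0.08731478] 187 [0.0169582  0.08564724]
```

View pics/s8.png

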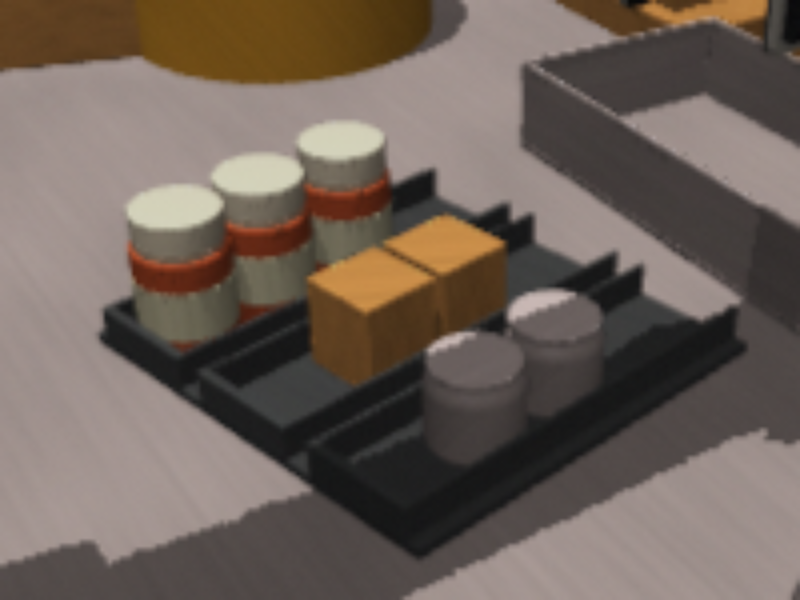

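All three jars stand upright in the lane. The spacing behind the rear jar is about 61.5 mm, so the gap is about 5.5 mm. The cartons and tins have not moved, so I hand in.

```bash
python3 -c "
from station import bot
print(bot.close_job())"
```

```text
the job is handed in; nothing more can be done
None
```

The job is handed in, at about 21 s: both old jars are slid forward to the lip and touching, and the fresh jar stands upright about 5–6 mm behind them with the cartons and tins in the rack unmoved.

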